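# Clip the spice jar and tug-test the clip

### The arm

A 6-joint arm with a two-finger parallel gripper is mounted at the origin on a cart in front of the work surface, level with it; the furniture and walls round the work are solid. World frame = base frame: x ahead of the robot, y to its left, z up, the work surface at z = 0. Lengths are in m, angles in rad, forces in N, time in s.
With the tool pointing down it reaches from about 0.325 to 0.775 m from the base axis. Payload 5.5 kg.
Tool frame: the origin (TCP) lies midway between the tips of the shut fingers; the grasp point (between the pads) lies 19 mm behind it; z points along the fingers, y is the line along which they close (so a half turn about z gives the same grasp; the last joint's range is limited). The gripper opens to 88 mm and grips with 3 to 60 N. Pads are 20 mm wide; open, the fingers measure 115 mm over their backs; the gripper's body (75 mm by 178 mm) begins 61 mm behind the grasp point.
Start: joints at [1.078, 0.091, 1.231, -0, 1.82, -0.057], TCP at [0.253, 0.544, 0.223] pointing down, gripper open.
Joint ranges: [-2.87, 2.87], [-0.86, 2.18], [0.17, 2.46], [-1.51, 4.65], [0.06, 2.69], [-2.65, 2.65]. Speed limits (rad/s): [2.57, 2.57, 3.01, 3.14, 3.14, 3.14].

### API

Orientations are given as a rotation vector (axis times angle).
In Python, from cell import * gives the robot as it stands.
- The arm moves only by the shell command python3 -m inch 'ROWS'. ROWS is JSON, a list of rows, each a list of 7 numbers: the shift along the world's x, y, z each as a share of 0.8 m, from -1 to 1, then the turn, a rotation vector about the world's x, y, z each as a share of 90 degrees, from -1 to 1, then the finger opening in mm, from 0 to 87.8. In form: [[dx, dy, dz, ax, ay, az, claw], ...]. A call has 1 to 8 rows; each row is the pose to reach, as a shift and turn from the pose commanded when the call began; what a row does not reach only later rows make up. A row lasts 1/8 s, in which the tool goes at most 62.5 mm and 10.7 degrees, less where a joint would pass 70% of its speed; a pose out of reach is approached as far as the arm can. A call with a number of a shift or a turn outside -1 to 1 is refused whole. A call with a gripper value outside its range is refused whole. The fingers move at their own pace and stop on an object; the grip force is fixed at half the most. Time passes only in rows, so rows that repeat a pose let the fingers close. It gives the time, the measured TCP pose, the force, the opening and the grip force at its end, in the units of the state.
- state(): the state, without advancing time (a new reading comes with each control period).
- get_image(name): name is "scene" or "top" or "wrist"; returns a dict with "img" (480x640x3 uint8, blue, green, red), "z_map" (480x640 float32, m along the optical axis (not along the pixel's ray), 0 where there is no reading), "fx", "fy", "cx", "cy" (pixels), "eye" and "orientation" of the camera in the world; the wrist camera has in their place "tool_from_camera" (4x4, takes a point from camera to tool coordinates, whose origin is the TCP and whose axes are the flange's). Camera axes: x right, y up, looking along -z (the intrinsics and any distortion apply to the point x, -y, -z); pixel columns grow to the right and rows downward; lengths in m; the calibration is good to about 2 mm. A picture is of the moment at which its call begins: read the wrist's pose just before it.
- sign_off(): hands the job in; it is judged then, once.
Trained networks look in a picture, given as the dict that the camera call returned (one of the last four; its "shot" number tells which), for a name from the list of things; names that differ only in an ending like _2 or _b are one class to them, and where a whole thing is asked for, a point or a joint stands for the part that bears it (a point fixed in the world has none). Each returns a list of dicts, best first, with "confidence" (0 to 1); they miss things now and then, are a little off and sometimes report something else, mostly with a low value. They report only what shows in the picture. A call takes as long as a camera call. They do not tell look-alikes from the thing itself.
- look_for(picture, query): "at" ([column, row] in pixels, amid what is visible of it).
- outline_of(picture, query): "pixels" (480x640 bool, what is visible of it) and "at" ([column, row] in pixels, amid what is visible of it).
- spot_point(picture, query): "at" ([column, row] in pixels: a listed point, or the origin of a listed thing).
The state is a dict: "t": time; "joint_positions": joint angles; "dq": joint speeds; "joint_efforts": joint torques, N m; "ee_pos": TCP position; "ee_rot": TCP orientation; "wrist_force": force on the tool from outside, world axes, zero at the start; "torque": the same for the moment, N m; "width": finger opening in m; "grasp_force": force on a finger pad.
Only numpy, scipy, OpenCV 4.12 (cv2) and the standard library are available. Lean on these libraries where they do the work, as an engineer would, in place of code of your own. Each camera call takes 0.05 s, during which the arm holds its last target. There are 200 camera calls.

### The job

Press the spice jar that lies on the wooden rest into one of the two spring clips until it is fully home, then tug it straight up with a steady 10 newtons or so for at least a second to check that the clip holds it; one clip is tired and will let go, so then use the other clip and tug-test that. Leave the jar fully home in the clip that held, let go of it, never load a clip with more than 30 newtons, and leave everything else alone.

Things in the scene. Friction and masses are not known exactly. Their poses are not given: they have to be found in the camera images.
- jar_centre (a point): centre of the spice jar with the black cap and white-blue label that lies on its side: a plain cylinder 41 mm across and 105 mm long, about 0.11 kg (may be 30 percent off). z points along its long axis towards the cap. At the start it lies on the rest, its centre 33 mm above the worktop
- rest_top (a point): low wooden rest fixed to the worktop, 96 x 62 mm, 18 mm high at its two ribs, on which the jar lies along the rest's x; this point is the middle of its top groove, 10 mm above the worktop
- jar: the same jar; origin at the centre of its bottom face, z towards the cap
- clip_1_seat (a point): seat point of clip_1, one of two look-alike spring clips fixed to the worktop: where the centre of a fully home jar lies, 46 mm above the worktop. x runs along the clip and along the held jar (cap either way), y across, z up. Four white rollers (8 mm thick) at x = +-39 mm, 20 mm up (arms 12 mm wide, tops 29 mm up), grip over the jar; from x = -30 to +30 mm nothing stands beside the jar above 22 mm over the worktop
- clip_1_arms: the two sprung steel arms of clip_1, hinged under the middle of the clip, with their four free-running white rollers; origin on the hinge, 14 mm above the worktop. One clip is sound (lets go of a home jar at about 25 N), the other tired (at less than 6 N); they look alike. Springs cannot be seen, only felt. The arms' contact force is 1.3 N per newton of tug
- clip_1: grey base plate of clip_1, 118 x 66 x 8 mm; origin at the centre of its underside, x along the clip. A jar pressed straight down meets the rollers with its centre about 37 mm above the seat point, resists at once (about 12 N in a sound clip, 2 N in a tired one), then less, snaps past and is drawn down from about 10 mm, and stops on the seats at 0 mm. It then has 1 mm of play upward; tugged, a sound clip yields 0.05 mm per newton
- clip_2_seat (a point): seat point of clip_2, one of two look-alike spring clips fixed to the worktop: where the centre of a fully home jar lies, 46 mm above the worktop. x runs along the clip and along the held jar (cap either way), y across, z up. Four white rollers (8 mm thick) at x = +-39 mm, 20 mm up (arms 12 mm wide, tops 29 mm up), grip over the jar; from x = -30 to +30 mm nothing stands beside the jar above 22 mm over the worktop
- clip_2_arms: the two sprung steel arms of clip_2, hinged under the middle of the clip, with their four free-running white rollers; origin on the hinge, 14 mm above the worktop. One clip is sound (lets go of a home jar at about 25 N), the other tired (at less than 6 N); they look alike. Springs cannot be seen, only felt. The arms' contact force is 1.3 N per newton of tug
- clip_2: grey base plate of clip_2, 118 x 66 x 8 mm; origin at the centre of its underside, x along the clip. A jar pressed straight down meets the rollers with its centre about 37 mm above the seat point, resists at once (about 12 N in a sound clip, 2 N in a tired one), then less, snaps past and is drawn down from about 10 mm, and stops on the seats at 0 mm. It then has 1 mm of play upward; tugged, a sound clip yields 0.05 mm per newton
- spice_oregano: another spice jar with a black cap, 41 mm across, 105 mm tall, upright at the back; bystander, leave alone; origin at the centre of its underside
- tin_tomato: tomato tin, 75 mm across, 110 mm tall; bystander, leave alone; origin at the centre of its underside
- salt_shaker: glass salt shaker, 44 mm across, 90 mm tall; bystander, leave alone; origin at the centre of its underside
- lemon_a: lemon, 83 x 58 x 58 mm; bystander, leave alone; origin at the centre of its underside
- lemon_b: lemon, 75 x 58 x 59 mm; bystander, leave alone; origin at the centre of its underside
- garlic: garlic bulb, 48 x 50 x 51 mm; bystander, leave alone; origin at the centre of its underside
- tin_sardines: flat sardine tin, 63 x 105 x 24 mm; bystander, leave alone; origin at the centre of its underside
- mug_tea: green and white mug, 78 x 116 x 101 mm; bystander, leave alone; origin at the centre of its underside
Mind the look-alikes: they are no part of the job. What is shaped like the part that bears rest_top but green is not meant.

How it is judged:
On the way, in this order (a step that is already met when the one before it is completed fails the run):
1. the jar is pressed fully home in either clip, off its rollers (they bear on it with less than 4 N) (((x of jar_centre in the frame of clip_1_seat between -0.012 and 0.012 m and y of jar_centre in the frame of clip_1_seat between -0.003 and 0.003 m and z of jar_centre in the frame of clip_1_seat between -0.003 and 0.003 m and angle between the z axis of jar_centre and the x axis of clip_1_seat, either way round below 0.08 rad and contact force between jar and clip_1_arms below 4 N) or (x of jar_centre in the frame of clip_2_seat between -0.012 and 0.012 m and y of jar_centre in the frame of clip_2_seat between -0.003 and 0.003 m and z of jar_centre in the frame of clip_2_seat between -0.003 and 0.003 m and angle between the z axis of jar_centre and the x axis of clip_2_seat, either way round below 0.08 rad and contact force between jar and clip_2_arms below 4 N))), for 0.15 s.
2. the jar, home in a clip, is tugged upward with about 10 N (between about 7.5 and 17 N) without a break for 0.8 s and stays in (((x of jar_centre in the frame of clip_1_seat between -0.012 and 0.012 m and y of jar_centre in the frame of clip_1_seat between -0.003 and 0.003 m and z of jar_centre in the frame of clip_1_seat between -0.003 and 0.003 m and angle between the z axis of jar_centre and the x axis of clip_1_seat, either way round below 0.08 rad and contact force between jar and clip_1_arms between 8.4 and 22 N) or (x of jar_centre in the frame of clip_2_seat between -0.012 and 0.012 m and y of jar_centre in the frame of clip_2_seat between -0.003 and 0.003 m and z of jar_centre in the frame of clip_2_seat between -0.003 and 0.003 m and angle between the z axis of jar_centre and the x axis of clip_2_seat, either way round below 0.08 rad and contact force between jar and clip_2_arms between 8.4 and 22 N))), for 0.8 s.
At the end, for the whole second after the job is handed in: the jar lies fully home in the clip that held it (centre within 3 mm of the seat point in height and sideways, 12 mm along the clip, axis within 0.08 rad of the clip's), at rest and released (((x of jar_centre in the frame of clip_1_seat between -0.012 and 0.012 m and y of jar_centre in the frame of clip_1_seat between -0.003 and 0.003 m and z of jar_centre in the frame of clip_1_seat between -0.003 and 0.003 m and angle between the z axis of jar_centre and the x axis of clip_1_seat, either way round below 0.08 rad) or (x of jar_centre in the frame of clip_2_seat between -0.012 and 0.012 m and y of jar_centre in the frame of clip_2_seat between -0.003 and 0.003 m and z of jar_centre in the frame of clip_2_seat between -0.003 and 0.003 m and angle between the z axis of jar_centre and the x axis of clip_2_seat, either way round below 0.08 rad)) and linear speed of jar below 0.02 m/s); the robot touches nothing.
It fails at once if a clip is loaded with more than about 30 N (40 N summed over its contact points) (contact force between any of jar, the arm, the fingers and clip_1 above 40 N or contact force between any of jar, the arm, the fingers and clip_2 above 40 N).
It fails at once if a bystander is moved by more than 30 mm (distance of any of spice_oregano, tin_tomato, salt_shaker, lemon_a, lemon_b, garlic, tin_sardines, mug_tea from where it was at the start of the episode above 0.03 m).
It also fails if it takes over 72 s, if anything falls off the work surface, if the arm or the gripper's body presses on something with over 40 N, if the wrist force passes 120 N, or if a joint passes its speed limit or range.

## Working session

There is one attempt and no reset: what is moved stays moved. The work goes in short steps, Python scripts to look and compute and a shell command to move; the robot and the scene stay as the last step left them, time stands still between calls to the robot, and variables do not carry over. Pictures are saved under pics/ and viewed, at most 10 in all, crops included, and the job is handed in when it is done.

```bash
ls; mkdir -p pics; cat > h.py <<'E'
from cell import *
import numpy as np, cv2
from scipy.spatial.transform import Rotation as R
def T(p):
    if "tool_from_camera" in p:
        s=p["_s"]; A=np.eye(4); A[:3,:3]=R.from_rotvec(s["ee_rot"]).as_matrix(); A[:3,3]=s["ee_pos"]
        return A@np.array(p["tool_from_camera"])
    A=np.eye(4); o=np.array(p["orientation"]); A[:3,:3]=o if o.shape==(3,3) else R.from_rotvec(o).as_matrix(); A[:3,3]=p["eye"]; return A
def shot(n):
    s=state(); p=get_image(n); p["_s"]=s; return p
def at_depth(p,uv,z=None):
    u,v=uv; z=p["z_map"][int(round(v)),int(round(u))] if z is None else z
    return (T(p)@[(u-p["cx"])/p["fx"]*z,-(v-p["cy"])/p["fy"]*z,-z,1])[:3]
def at_height(p,uv,h):
    M=T(p); d=at_depth(p,uv,1.0)-M[:3,3]; return M[:3,3]+d*(h-M[2,3])/d[2]
E
python3 - <<'E'
from h import *
for n in("top","scene"):
    p=shot(n); cv2.imwrite(f"pics/{n}0.png",p["img"]); print(n,{k:p[k] for k in p if k not in("img","z_map","_s")})
    for q,h in(("jar_centre",.033),("rest_top",.010),("clip_1_seat",.046),("clip_1",0),("spice_oregano",0)):
        for r in spot_point(p,q): print(q,np.round(r["at"]),round(r["confidence"],2),np.round(at_height(p,r["at"],h),3))
print(state())
E
```

```text
pics
top {'fx': 469.1226993033813, 'fy': 469.1226993033813, 'cx': 320.5531694480078, 'cy': 222.49185018791707, 'eye': array([ 0.50230714, -0.00138455,  0.95903014]), 'orientation': array([ 0.0178749 , -0.0444742 , -1.59689774]), 'shot': 1}
jar_centre [311. 272.] 0.93 [0.442 0.003 0.033]
jar_centre [441. 293.] 0.74 [ 0.394 -0.251  0.033]
rest_top [175. 230.] 0.98 [0.532 0.276 0.01 ]
rest_top [256. 323.] 0.76 [0.342 0.117 0.01 ]
rest_top [313. 271.] 0.59 [ 0.441 -0.     0.01 ]
rest_top [369. 320.] 0.58 [ 0.342 -0.111  0.01 ]
clip_1_seat [244. 206.] 0.79 [0.575 0.131 0.046]
clip_1 [384. 199.] 0.73 [ 0.584 -0.151  0.   ]
clip_1 [242. 211.] 0.66 [0.567 0.141 0.   ]
spice_oregano [227. 116.] 0.89 [0.763 0.168 0.   ]
scene {'fx': 614.4007469082661, 'fy': 614.4007469082661, 'cx': 312.0403532046121, 'cy': 247.99237341735846, 'eye': array([-0.09783592, -0.62043016,  1.16438416]), 'orientation': array([ 0.64567193, -0.29172913, -0.76863559]), 'shot': 2}
jar_centre [271. 284.] 0.62 [0.447 0.007 0.033]
rest_top [208. 285.] 0.96 [0.353 0.122 0.01 ]
rest_top [272. 291.] 0.95 [0.445 0.004 0.01 ]
res
[... 261 characters left out ...]
8 [0.752 0.158 0.   ]
{'t': 0.6, 'joint_positions': array([ 1.07826715e+00,  9.10222377e-02,  1.23070327e+00,  3.29066892e-05,
        1.81980427e+00, -5.67074282e-02]), 'dq': array([ 0.0018665 , -0.00072278, -0.00016863, -0.00092484, -0.00047449,
        0.00044639]), 'joint_efforts': array([-5.54808430e-04, -4.45874548e+01, -4.06284642e+01,  6.97554206e-02,
        1.92624709e-02,  1.55866053e-05]), 'ee_pos': array([0.253292  , 0.54392206, 0.22267595]), 'ee_rot': array([-6.79166712e-01, -3.06728728e+00, -1.08654613e-04]), 'wrist_force': array([-0.34379128, -0.15763603,  0.53614853]), 'torque': array([-0.02740455,  0.0235084 ,  0.00470854]), 'grasp_force': 0.0, 'width': 0.08766068319625686}
```

View pics/top0.png

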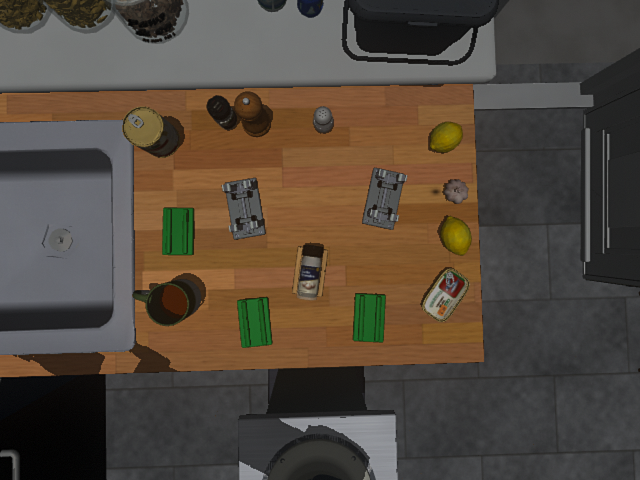

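View pics/scene0.png

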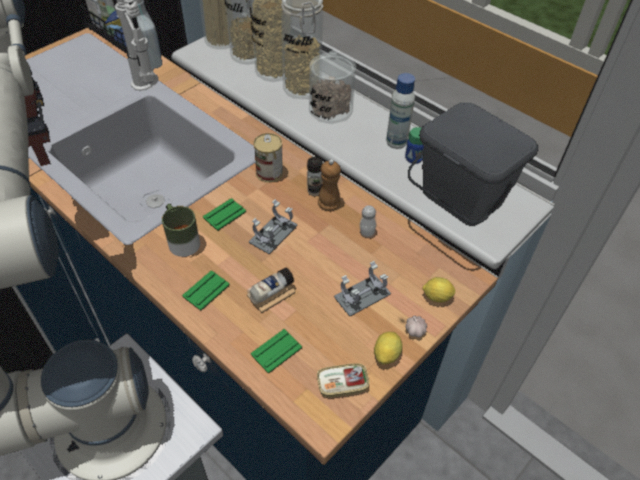

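The top picture shows the jar on the wooden rest at (311,271). The green look-alike rests are at (178,231), (255,321) and (369,318). The clips are at (244,208) and (384,198), and the oregano jar stands at (222,112). The scene picture agrees, with the jar at (271,288) and its cap pointing away from the robot.

Candidates for the jar: lying jar (311,271), upright oregano (222,112), pepper mill (252,113). I choose the lying one. I'll measure axes from the top view next.

```bash
cat >> h.py <<'E'
def cloud(p,mask=None):
    z=p["z_map"]; v,u=np.nonzero((z>0)&(mask if mask is not None else True)); z=z[v,u]
    X=np.c_[(u-p["cx"])/p["fx"]*z,-(v-p["cy"])/p["fy"]*z,-z,np.ones(len(z))]
    return (T(p)@X.T).T[:,:3]
def rect(P):
    (c,wh,a)=cv2.minAreaRect((P[:,:2]*1000).astype(np.float32)); b=cv2.boxPoints((c,wh,a))
    e=max((b[1]-b[0],b[2]-b[1]),key=np.linalg.norm); return np.round(c,1),np.round(wh,1),round(np.degrees(np.arctan2(e[1],e[0])),1)
E
python3 - <<'E'
from h import *
p=shot("top")
cv2.imwrite("pics/crop.png",cv2.resize(p["img"][150:330,210:430],None,fx=3,fy=3,interpolation=cv2.INTER_CUBIC))
for q in("jar","clip_1","rest_top","clip_1_arms"):
    for r in outline_of(p,q):
        P=cloud(p,r["pixels"]); print(q,np.round(r["at"]),round(r["confidence"],2),rect(P),np.round(np.percentile(P[:,2],[5,50,95]),3))
s=state(); print(R.from_rotvec(s["ee_rot"]).as_matrix().round(3))
E
```

```text
clip_1 [241. 208.] 0.95 (array([572.7, 137.7]), array([120.3,  73. ]), np.float32(10.3)) [0.005 0.011 0.07 ]
clip_1 [384. 198.] 0.86 (array([ 585.1, -149. ]), array([ 72.5, 117.4]), np.float32(-14.4)) [0.006 0.011 0.07 ]
rest_top [255. 320.] 0.96 (array([341.6, 122.4]), array([100.7,  67.3]), np.float32(3.0)) [0.006 0.011 0.02 ]
rest_top [320. 272.] 0.68 (array([442.5,   7. ]), array([66.4, 93.8]), np.float32(-10.6)) [0.002 0.01  0.021]
rest_top [177. 230.] 0.63 (array([529.1, 271. ]), array([63.6, 95.1]), np.float32(-1.2)) [0.007 0.011 0.02 ]
rest_top [369. 315.] 0.61 (array([ 346. , -110.2]), array([65.1, 95.9]), np.float32(-5.0)) [0.007 0.011 0.02 ]
clip_1_arms [241. 193.] 0.71 (array([578.1, 134.8]), array([104.9,  55.6]), np.float32(10.6)) [0.012 0.027 0.073]
[[-0.907  0.422  0.   ]
 [ 0.422  0.907  0.   ]
 [-0.     0.    -1.   ]]
```

View pics/crop.png

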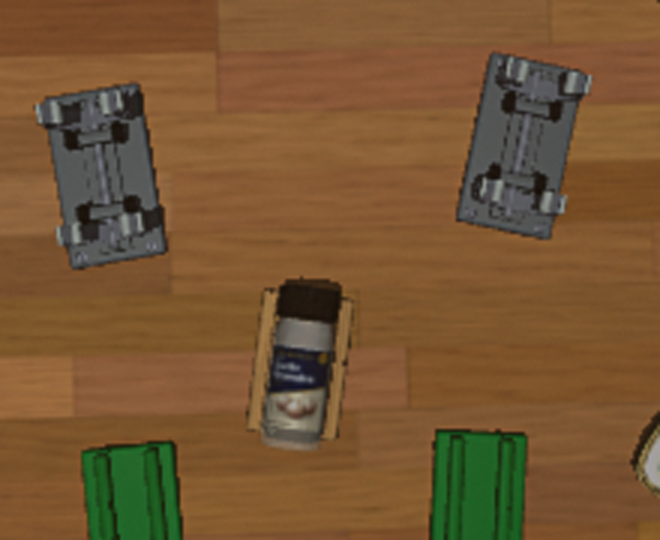

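The crop shows the lying jar with its cap up-image, between the wooden ribs at about (300,365). It is the right one, and its axis is tilted about -10°. I'll go above it now.

```bash
python3 -m inch '[[0.236,-0.676,0.03,0,0,0.167,87],[0.236,-0.676,0.03,0,0,0.167,87],[0.236,-0.676,0.03,0,0,0.167,87],[0.236,-0.676,0.03,0,0,0.167,87],[0.236,-0.676,0.03,0,0,0.167,87],[0.236,-0.676,0.03,0,0,0.167,87],[0.236,-0.676,0.03,0,0,0.167,87],[0.236,-0.676,0.03,0,0,0.167,87]]'; python3 -m inch '[[0.03,-0.07,0,0,0,0,87]]' >/dev/null; python3 - <<'E'
from h import *
s=state();print(s["t"],s["ee_pos"],R.from_rotvec(s["ee_rot"]).as_matrix()[:,1].round(3))
E
```

```text
t: 1.85
ee_pos: [0.4182, 0.0703, 0.244]
ee_rot: [0.272, 3.128, 0.001]
wrist_force: [1.0, -0.4, 0.1]
width: 0.0869
grasp_force: 0.0
1.975 [0.44231366 0.01421223 0.24436541] [0.173 0.985 0.   ]
```

```bash
python3 -m inch '[[0,0,0,0,0,0,87],[0,0,0,0,0,0,87]]'; cat >m.py <<'E'
from h import *
import sys
p=shot("wrist"); cv2.imwrite(f"pics/{sys.argv[1]}.png",p["img"])
print(p["_s"]["ee_pos"],np.round(p["tool_from_camera"],3).tolist())
for q in sys.argv[2:]:
    for r in outline_of(p,q):
        P=cloud(p,r["pixels"]); print(q,np.round(r["at"]),round(r["confidence"],2),rect(P),np.round(np.percentile(P[:,2],[5,50,95]),3))
for q,h in(("jar_centre",.033),("rest_top",.010),("clip_1_seat",.046),("clip_1",0)):
    for r in spot_point(p,q): print(q,np.round(r["at"]),round(r["confidence"],2),np.round(at_height(p,r["at"],h),4))
E
python3 m.py w1 jar rest_top
```

```text
t: 2.22
ee_pos: [0.4418, 0.0165, 0.2436]
ee_rot: [-0.273, -3.129, -0.001]
wrist_force: [-0.0, 0.3, 0.5]
width: 0.0868
grasp_force: 0.0
[0.44178503 0.01648338 0.24356027] [[0.0, 0.962, 0.274, 0.076], [1.0, 0.0, -0.0, -0.0], [-0.0, 0.274, -0.962, -0.162], [0.0, 0.0, 0.0, 1.0]]
jar [308. 213.] 0.58 (array([440.4,   7.1]), array([ 40. , 105.2]), np.float32(-9.5)) [0.042 0.052 0.055]
jar [ 34. 200.] 0.39 (array([ 388.5, -273.7]), array([ 79.8, 121.4]), np.float32(-36.4)) [0.009 0.021 0.023]
rest_top [327. 205.] 0.95 (array([439.3,   6.8]), array([64.8, 97.3]), np.float32(-8.2)) [0.006 0.01  0.017]
rest_top [410.  83.] 0.89 (array([341.4, 122.1]), array([95.8, 65.6]), np.float32(4.1)) [0.008 0.01  0.018]
rest_top [568. 241.] 0.86 (array([531.3, 273.6]), array([ 68.9, 102.5]), np.float32(-1.7)) [0.006 0.01  0.018]
rest_top [177. 130.] 0.55 (array([ 344.3, -111.7]), array([66.3, 98.5]), np.float32(-4.8)) [0.008 0.01  0.018]
jar_centre [306. 210.] 0.68 [0.4386 0.0047 0.033 ]
rest_top [570. 246.] 0.97 [0.5292 0.271  0.01  ]
rest_top [173. 134.] 0.85 [ 0.3463 -0.1107  0.01  ]
rest_top [406.  84.] 0.77 [0.3403 0.1183 0.01  ]
clip_1_seat [455. 317.] 0.73 [0.5699 0.1342 0.046 ]
clip_1 [440. 300.] 0.65 [0.572  0.1331 0.    ]
```

View pics/w1.png

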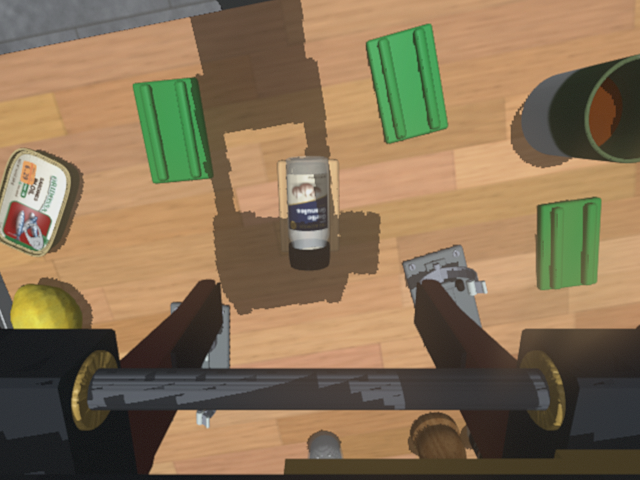

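The wrist image shows the jar at (308,213) on the wooden rest, measuring 105 x 40 mm, with its axis at -9.5°. The clips are half hidden by the fingers, so I'll step forward to see both.

```bash
python3 -m inch '[[0.2,-0.02,0,0,0,0.1,87],[0.2,-0.02,0,0,0,0.1,87],[0.2,-0.02,0,0,0,0.1,87],[0.2,-0.02,0,0,0,0.1,87],[0.2,-0.02,0,0,0,0.1,87],[0.2,-0.02,0,0,0,0.1,87]]'; python3 m.py w2 clip_1 clip_1_arms jar
python3 - <<'E'
from h import *
p=shot("wrist"); C=cloud(p)
for c in((.573,.137),(.585,-.149)):
    N=C[np.hypot(C[:,0]-c[0],C[:,1]-c[1])<.08]
    B=N[(N[:,2]>.005)&(N[:,2]<.0095)]; U=N[(N[:,2]>.04)&(N[:,2]<.085)]
    print("plate",len(B),rect(B)); print("arms",len(U),rect(U))
np.savez("w2.npz",C=C)
E
```

```text
t: 3.32
ee_pos: [0.6012, 0.0007, 0.2448]
ee_rot: [0.025, 3.14, -0.0]
wrist_force: [0.2, -0.2, 0.9]
width: 0.0871
grasp_force: 0.0
[0.60118846 0.00067046 0.24475439] [[0.0, 0.962, 0.274, 0.076], [1.0, 0.0, -0.0, -0.0], [-0.0, 0.274, -0.962, -0.162], [0.0, 0.0, 0.0, 1.0]]
clip_1 [173. 189.] 0.73 (array([ 583.5, -158.7]), array([ 91.1, 121.7]), np.float32(-13.5)) [0.006 0.012 0.07 ]
clip_1 [455. 172.] 0.66 (array([574.6, 144. ]), array([127. ,  82.3]), np.float32(8.7)) [0.006 0.012 0.07 ]
clip_1 [595. 303.] 0.43 (array([630.9, 200.5]), array([273.4,  75.3]), np.float32(50.4)) [0.004 0.044 0.088]
clip_1_arms [456. 180.] 0.64 (array([577.7, 150.9]), array([115.4,  88.9]), np.float32(6.0)) [0.016 0.045 0.073]
jar [321.  47.] 0.79 (array([456.6,   4.4]), array([40.4, 73.9]), np.float32(-8.8)) [0.041 0.052 0.055]
jar_centre [321.  26.] 0.79 [0.44   0.0054 0.033 ]
rest_top [594. 128.] 0.84 [0.5283 0.2707 0.01  ]
clip_1_seat [463. 180.] 0.76 [0.5715 0.1335 0.046 ]
clip_1 [174. 189.] 0.91 [ 0.5823 -0.1491  0.    ]
clip_1 [450. 173.] 0.86 [0.5706 0.1363 0.    ]
plate 3742 (array([571.3, 135.5]), array([117.9,  65.9]), np.float32(8.7))
arms 1547 (array([571.2, 135.6]), array([92.9, 56.7]), np.float32(8.4))
plate 3630 (array([ 584.5, -146.2]), array([ 66.2, 117.6]), np.float32(-13.8))
arms 1581 (array([ 584.5, -146.2]), array([56.4, 92.9]), np.float32(-13.8))
```

View pics/w2.png

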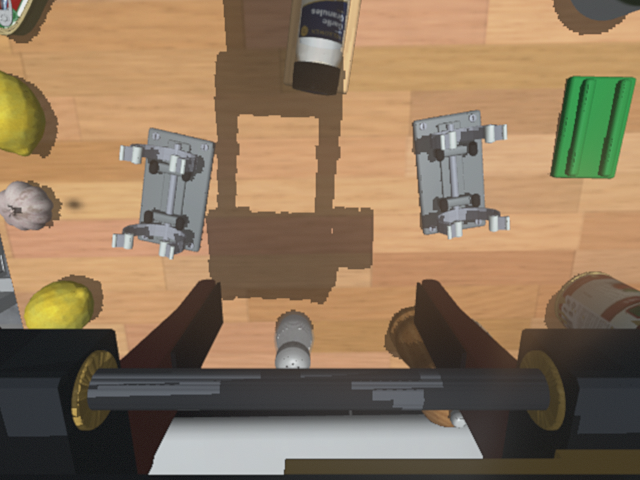

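The wrist image shows both clips whole at (174,190) and (450,175). Each plate measures 118 x 66 mm, so the poses can be trusted. Now to the jar.

```bash
python3 -m inch '[[-0.2015,0.0068,-0.1,0,0,-0.095,87],[-0.2015,0.0068,-0.1,0,0,-0.095,87],[-0.2015,0.0068,-0.1,0,0,-0.095,87],[-0.2015,0.0068,-0.2,0,0,-0.095,87],[-0.2015,0.0068,-0.2,0,0,-0.095,87],[-0.2015,0.0068,-0.2,0,0,-0.095,87],[-0.2015,0.0068,-0.2,0,0,-0.095,87]]'; python3 -c "
from h import *
s=state(); print(s['ee_pos'],R.from_rotvec(s['ee_rot']).as_matrix()[:,1:].round(4).tolist())"
```

```text
t: 4.65
ee_pos: [0.4423, 0.0056, 0.0859]
ee_rot: [0.26, 3.128, 0.0]
wrist_force: [-0.4, 0.2, -0.1]
width: 0.087
grasp_force: 0.0
[0.44228064 0.00560135 0.08588864] [[0.1649, 0.0028], [0.9863, -0.0002], [0.0003, -1.0]]
```

```bash
python3 -m inch '[[-0.002,0,-0.04,0,0,0,87],[-0.002,0,-0.079,0,0,0,87],[-0.002,0,-0.079,0,0,0,87],[-0.002,0,-0.079,0,0,0,87]]'; python3 -m inch '[[0,0,0,0,0,0,30],[0,0,0,0,0,0,30],[0,0,0,0,0,0,30],[0,0,0,0,0,0,30],[0,0,0,0,0,0,30],[0,0,0,0,0,0,30]]'
```

```text
t: 5.15
ee_pos: [0.4406, 0.0056, 0.0227]
ee_rot: [0.26, 3.128, 0.0]
wrist_force: [-0.4, -0.1, 0.2]
width: 0.087
grasp_force: 0.0
t: 5.9
ee_pos: [0.4394, 0.0065, 0.0207]
ee_rot: [0.259, 3.13, 0.003]
wrist_force: [-0.3, 4.4, 1.4]
width: 0.04
grasp_force: 30.0
```

```bash
python3 -m inch '[[0,0,0.02,0,0,0,30],[0,0,0.1,0,0,0,30],[0,0,0.2,0,0,0,30],[0,0,0.2,0,0,0,30],[0,0,0.2,0,0,0,30]]'; python3 -c "
from h import *
p=shot('wrist'); s=p['_s']; print(s['ee_pos'],R.from_rotvec(s['ee_rot']).as_matrix()[:,1:].round(4).tolist(),s['torque'])
cv2.imwrite('pics/w3.png',p['img'])
C=cloud(p);g=s['ee_pos'];N=C[(np.hypot(C[:,0]-g[0],C[:,1]-g[1])<.075)&(C[:,2]>.13)&(C[:,2]<g[2]+.04)];print(len(N),rect(N),N[:,2].max())
for r in outline_of(p,'jar')[:2]:
  P=cloud(p,r['pixels']);print(r['at'],rect(P),np.percentile(P[:,2],[2,50,98]))
  A=P[:,:2]-g[:2]
  for l in (-.045,-.03,-.02,.02,.03,.045): 
    k=abs(A[:,0]-l)<.004; print(l,k.sum(),P[k,2].max() if k.any() else 0)
"
```

```text
t: 6.52
ee_pos: [0.4397, 0.0054, 0.1818]
ee_rot: [0.26, 3.128, -0.001]
wrist_force: [0.8, 0.2, -1.7]
width: 0.0403
grasp_force: 30.0
[0.43970344 0.00537973 0.18181334] [[0.1653, 0.0027], [0.9862, -0.0007], [-0.0003, -1.0]] [0.04148241 0.01224202 0.05901694]
24175 (array([440.8,   5.4]), array([ 60.9, 105.9]), np.float32(-7.8)) 0.22180568510224646
[319.6, 297.1] (array([ 5.466e+02, -1.000e-01]), array([ 48.7, 319.7]), np.float32(-3.0)) [0.18759061 0.21365885 0.21697201]
-0.045 2877 0.21743805700458854
-0.03 2173 0.27419583933012154
-0.02 2029 0.2188366974420329
0.02 13 0.20825642320258073
0.03 742 0.21703425690922343
0.045 1458 0.21711367311066196
```

View pics/w3.png

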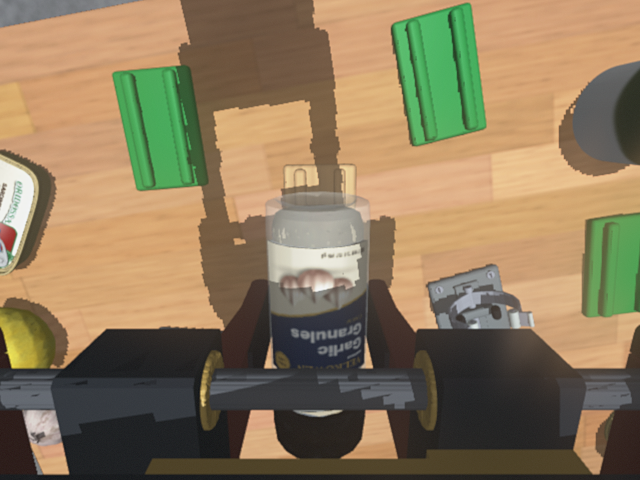

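The wrist image shows the jar held level between the pads at (318,320). Now to the left clip.

```bash
python3 -m inch '[[0.1645,0.1626,0,0,0,0.201,30],[0.1645,0.1626,0,0,0,0.201,30],[0.1645,0.1626,0,0,0,0.201,30],[0.1645,0.1626,0,0,0,0.201,30],[0.1645,0.1626,-0.06,0,0,0.201,30],[0.1645,0.1626,-0.09,0,0,0.201,30],[0.1645,0.1626,-0.09,0,0,0.201,30],[0.1645,0.1626,-0.09,0,0,0.201,30]]'; cat > s.py <<'E'
from h import *
s=state(); M=R.from_rotvec(s['ee_rot']).as_matrix(); print(s['ee_pos'].round(4),"yaw",np.degrees(np.arctan2(M[1,1],M[0,1])).round(2)-90,"tilt",M[:2,2].round(4),s["wrist_force"].round(2),s["torque"].round(2),s["width"])
E
python3 s.py
```

```text
t: 7.62
ee_pos: [0.5706, 0.1353, 0.1092]
ee_rot: [-0.235, 3.132, -0.0]
wrist_force: [-0.0, -0.9, -1.0]
width: 0.0405
grasp_force: 30.0
[0.5706 0.1353 0.1092] yaw 8.569999999999993 tilt [ 0.0006 -0.0001] [-0.01 -0.86 -1.  ] [0.05 0.04 0.01] 0.04045483088006027
```

```bash
python3 -m inch '[[0,0,-0.02,0,0,0,30],[0,0,-0.04,0,0,0,30],[0,0,-0.04,0,0,0,30]]';python3 -m inch '[[0,0,-0.005,0,0,0,30],[0,0,-0.01,0,0,0,30]]';python3 -m inch '[[0,0,-0.005,0,0,0,30]]';python3 -m inch '[[0,0,-0.005,0,0,0,30]]'; python3 s.py
```

```text
t: 8.0
ee_pos: [0.5695, 0.1356, 0.0739]
ee_rot: [0.235, -3.129, 0.001]
wrist_force: [0.3, 0.3, -1.7]
width: 0.0403
grasp_force: 30.0
t: 8.25
ee_pos: [0.5712, 0.1355, 0.0692]
ee_rot: [-0.235, 3.131, -0.001]
wrist_force: [-3.6, -1.7, 12.7]
width: 0.0402
grasp_force: 30.0
t: 8.38
ee_pos: [0.5714, 0.1359, 0.0675]
ee_rot: [-0.234, 3.13, 0.001]
wrist_force: [-6.7, -1.1, 13.0]
width: 0.0403
grasp_force: 30.0
t: 8.5
ee_pos: [0.5714, 0.136, 0.0635]
ee_rot: [-0.234, 3.13, 0.001]
wrist_force: [-3.8, -1.3, 9.2]
width: 0.04
grasp_force: 30.0
[0.5714 0.136  0.0635] yaw 8.560000000000002 tilt [0.0027 0.0007] [-3.81 -1.35  9.21] [-0.07  0.89 -0.42] 0.03996440003420626
```

About 13 N of resistance: this looks like the sound clip. I'll keep pressing in small steps.

```bash
python3 -m inch '[[0,0,-0.005,0,0,0,30],[0,0,-0.01,0,0,0,30]]';python3 -m inch '[[0,0,-0.005,0,0,0,30],[0,0,-0.01,0,0,0,30]]';python3 -m inch '[[0,0,-0.005,0,0,0,30],[0,0,-0.008,0,0,0,30],[0,0,-0.008,0,0,0,30]]'; python3 s.py
```

```text
t: 8.75
ee_pos: [0.5713, 0.1359, 0.0543]
ee_rot: [-0.234, 3.131, 0.001]
wrist_force: [-3.2, -0.3, 5.2]
width: 0.0402
grasp_force: 30.0
t: 9.0
ee_pos: [0.5712, 0.1358, 0.0442]
ee_rot: [-0.235, 3.132, 0.0]
wrist_force: [2.2, 0.4, -1.8]
width: 0.0403
grasp_force: 30.0
t: 9.38
ee_pos: [0.5709, 0.1356, 0.0344]
ee_rot: [0.235, -3.132, 0.001]
wrist_force: [11.4, 1.7, -17.0]
width: 0.0402
grasp_force: 30.0
[0.5709 0.1356 0.0344] yaw 8.590000000000003 tilt [-0.0007 -0.0004] [ 11.38   1.67 -17.01] [ 0.28 -1.78 -0.47] 0.040219818302926
```

```bash
python3 -m inch '[[0,0,-0.0012,0,0,0,30],[0,0,-0.0012,0,0,0,30]]';python3 -m inch '[[0,0,-0.0012,0,0,0,30],[0,0,-0.0012,0,0,0,30]]'; python3 s.py
```

```text
t: 9.62
ee_pos: [0.5707, 0.1353, 0.0332]
ee_rot: [0.235, -3.131, 0.001]
wrist_force: [10.1, -0.5, -16.8]
width: 0.0407
grasp_force: 30.0
t: 9.88
ee_pos: [0.5707, 0.1353, 0.033]
ee_rot: [0.236, -3.131, 0.001]
wrist_force: [6.6, -0.2, -12.1]
width: 0.0403
grasp_force: 30.0
[0.5707 0.1353 0.033 ] yaw 8.61 tilt [-0.0013 -0.001 ] [  6.64  -0.19 -12.13] [ 0.04 -1.2  -0.26] 0.04034480852431533
```

```bash
python3 -m inch '[[0,0,-0.0012,0,0,0,30],[0,0,-0.0012,0,0,0,30]]';python3 -m inch '[[0,0,-0.0008,0,0,0,30],[0,0,-0.0008,0,0,0,30]]';python3 -m inch '[[0,0,-0.0008,0,0,0,30],[0,0,-0.0008,0,0,0,30]]'; python3 s.py
```

```text
t: 10.12
ee_pos: [0.5704, 0.1354, 0.0329]
ee_rot: [0.236, -3.131, 0.001]
wrist_force: [5.9, -0.6, -10.8]
width: 0.0402
grasp_force: 30.0
t: 10.38
ee_pos: [0.5705, 0.1354, 0.0329]
ee_rot: [0.236, -3.131, 0.001]
wrist_force: [5.4, -0.4, -10.4]
width: 0.0401
grasp_force: 30.0
t: 10.62
ee_pos: [0.5705, 0.1354, 0.0329]
ee_rot: [0.235, -3.132, 0.001]
wrist_force: [5.2, -1.8, -10.8]
width: 0.0401
grasp_force: 30.0
[0.5705 0.1354 0.0329] yaw 8.599999999999994 tilt [-0.0009 -0.0007] [  5.25  -1.77 -10.84] [-0.23 -0.79 -0.14] 0.040127167637338534
```

```bash
for i in 1; do python3 -m inch '[[0,0,-0.0015,0,0,0,30],[0,0,-0.0015,0,0,0,30]]'; done;python3 -m inch '[[0,0,-0.0015,0,0,0,30],[0,0,-0.0015,0,0,0,30]]'; python3 s.py
```

```text
t: 10.88
ee_pos: [0.5705, 0.1355, 0.0328]
ee_rot: [0.236, -3.132, 0.001]
wrist_force: [2.1, -3.3, -5.4]
width: 0.0403
grasp_force: 30.0
t: 11.12
ee_pos: [0.5707, 0.1356, 0.0324]
ee_rot: [-0.236, 3.133, -0.001]
wrist_force: [-2.7, -4.6, 0.8]
width: 0.0405
grasp_force: 30.0
[0.5707 0.1356 0.0324] yaw 8.599999999999994 tilt [ 0.0002 -0.0004] [-2.69 -4.62  0.84] [-0.74  0.37 -0.08] 0.040529955183144034
```

The jar seems seated. I'll open the fingers so it settles freely, look at its pose, and regrip.

```bash
python3 -m inch '[[0,0,0,0,0,0,60],[0,0,0,0,0,0,60],[0,0,0,0,0,0,60],[0,0,0,0,0,0,60]]'; python3 s.py; python3 - <<'E'
from h import *
p=shot("top"); cv2.imwrite("pics/t2.png",p["img"])
p=shot("wrist"); cv2.imwrite("pics/w4.png",p["img"])
C=cloud(p); c=np.array([.5713,.1355]); a=np.radians(8.6); E=np.array([[np.cos(a),np.sin(a)],[-np.sin(a),np.cos(a)]])
L=(C[:,:2]-c)@E.T
for x in(-.05,-.045,-.035,-.03,-.025,.03,.045):
    k=(abs(L[:,0]-x)<.002)&(abs(L[:,1])<.02)&(C[:,2]<.1); print(x,k.sum(),C[k,2].max() if k.any() else 0, L[k&(C[:,2]>.06),1].mean())
E
```

```text
t: 11.62
ee_pos: [0.5707, 0.1361, 0.0314]
ee_rot: [-0.236, 3.133, 0.0]
wrist_force: [-0.5, -0.5, 0.6]
width: 0.0599
grasp_force: 0.0
[0.5707 0.1361 0.0314] yaw 8.620000000000005 tilt [0.     0.0003] [-0.51 -0.54  0.56] [ 0.06 -0.01 -0.04] 0.05987121719499391
-0.05 3058 0.06765980893968718 0.0003474255559015243
-0.045 1638 0.07073600239503293 -8.550650678593665e-05
-0.035 1338 0.07067191135231687 -0.00019189062707538517
-0.03 853 0.0685947608349536 6.913405671707278e-05
-0.025 1048 0.06791009351796684 4.8670380970593905e-05
0.03 584 0.06957273602631181 -0.000984142895948712
0.045 805 0.07016273329667402 0.00024421061640724065
```

View pics/w4.png

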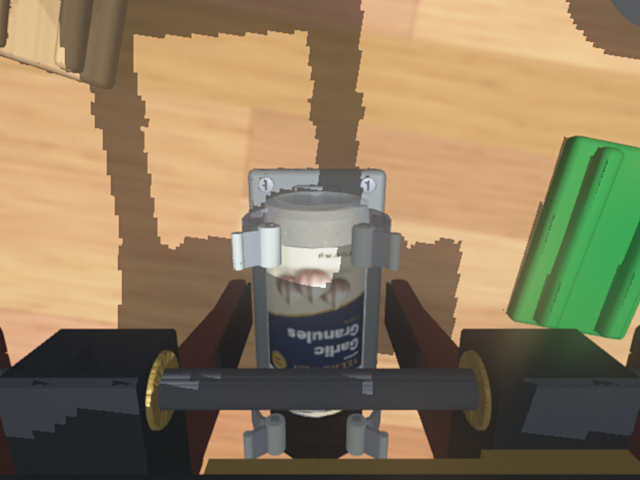

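The wrist image shows the jar at (315,300) under all four rollers. Its top is at 67–68 mm including the roughly 1.3 mm depth bias, so it is home. Now I'll regrip and tug gently.

```bash
python3 -m inch '[[0,-0.0007,0,0,0,0,60],[0,-0.0007,0.0015,0,0,0,30],[0,-0.0007,0.0015,0,0,0,30],[0,-0.0007,0.0015,0,0,0,30],[0,-0.0007,0.0015,0,0,0,30],[0,-0.0007,0.0015,0,0,0,30]]'; python3 s.py; python3 -m inch '[[0,0,0.0012,0,0,0,30],[0,0,0.0012,0,0,0,30]]';python3 s.py; python3 -m inch '[[0,0,0.0012,0,0,0,30],[0,0,0.0012,0,0,0,30]]';python3 s.py
```

```text
t: 12.48
ee_pos: [0.5708, 0.1352, 0.0327]
ee_rot: [-0.235, 3.133, -0.0]
wrist_force: [0.9, -0.0, 1.2]
width: 0.0402
grasp_force: 30.0
[0.5708 0.1352 0.0327] yaw 8.599999999999994 tilt [ 0.0002 -0.0001] [ 0.9  -0.01  1.23] [-0.04  0.02 -0.03] 0.040242417373651425
t: 12.72
ee_pos: [0.5705, 0.1353, 0.0333]
ee_rot: [0.236, -3.132, -0.0]
wrist_force: [0.6, 0.3, -1.6]
width: 0.0402
grasp_force: 30.0
[0.5705 0.1353 0.0333] yaw 8.61 tilt [-0.0006  0.    ] [ 0.59  0.31 -1.61] [ 0.06  0.01 -0.  ] 0.04024748894438311
t: 12.98
ee_pos: [0.5705, 0.1351, 0.0337]
ee_rot: [0.235, -3.132, 0.0]
wrist_force: [1.5, -0.2, -5.3]
width: 0.0404
grasp_force: 30.0
[0.5705 0.1351 0.0337] yaw 8.590000000000003 tilt [-0.0009 -0.0003] [ 1.47 -0.2  -5.3 ] [ 0.04 -0.25 -0.05] 0.04042252113462128
```

```bash
python3 -m inch '[[0,0,0.001,0,0,0,30],[0,0,0.001,0,0,0,30]]';python3 -m inch '[[0,0,0.0007,0,0,0,30],[0,0,0.0007,0,0,0,30]]';python3 s.py
```

```text
t: 13.22
ee_pos: [0.5704, 0.1351, 0.0339]
ee_rot: [0.235, -3.131, 0.0]
wrist_force: [3.8, 0.2, -12.8]
width: 0.0402
grasp_force: 30.0
t: 13.48
ee_pos: [0.5704, 0.1351, 0.034]
ee_rot: [0.235, -3.131, 0.0]
wrist_force: [6.2, 0.0, -16.8]
width: 0.0407
grasp_force: 30.0
[0.5704 0.1351 0.034 ] yaw 8.599999999999994 tilt [-0.0015 -0.0004] [  6.22   0.02 -16.78] [ 0.09 -1.07  0.01] 0.0407033678271619
```

```bash
python3 -m inch '[[0,0,-0.0008,0,0,0,30],[0,0,-0.0008,0,0,0,30],[0,0,-0.0008,0,0,0,30],[0,0,-0.0008,0,0,0,30]]';python3 -m inch '[[0,0,0,0,0,0,30],[0,0,0,0,0,0,30],[0,0,0,0,0,0,30],[0,0,0,0,0,0,30]]'; python3 s.py
```

```text
t: 13.98
ee_pos: [0.5704, 0.1351, 0.034]
ee_rot: [0.235, -3.132, 0.0]
wrist_force: [5.8, -0.4, -15.6]
width: 0.0402
grasp_force: 30.0
t: 14.48
ee_pos: [0.5704, 0.1351, 0.034]
ee_rot: [0.235, -3.131, 0.0]
wrist_force: [5.4, 1.2, -15.4]
width: 0.0402
grasp_force: 30.0
[0.5704 0.1351 0.034 ] yaw 8.599999999999994 tilt [-0.0012 -0.0003] [  5.42   1.25 -15.42] [ 0.05 -0.91 -0.06] 0.04016387788031483
```

It holds at about 14 N. I'll ease to about 10 N and keep holding for over a second.

```bash
python3 -m inch '[[0,0,-0.0012,0,0,0,30],[0,0,-0.0012,0,0,0,30]]';python3 -m inch '[[0,0,-0.0004,0,0,0,30],[0,0,-0.0004,0,0,0,30],[0,0,-0.0004,0,0,0,30],[0,0,-0.0004,0,0,0,30]]'; python3 -m inch '[[0,0,0,0,0,0,30],[0,0,0,0,0,0,30],[0,0,0,0,0,0,30],[0,0,0,0,0,0,30],[0,0,0,0,0,0,30],[0,0,0,0,0,0,30],[0,0,0,0,0,0,30],[0,0,0,0,0,0,30]]'; python3 s.py
```

```text
t: 14.72
ee_pos: [0.5704, 0.1351, 0.0339]
ee_rot: [0.235, -3.132, 0.0]
wrist_force: [2.8, -1.4, -13.2]
width: 0.04
grasp_force: 30.0
t: 15.22
ee_pos: [0.5705, 0.1351, 0.0339]
ee_rot: [0.235, -3.132, 0.0]
wrist_force: [1.8, -0.9, -10.5]
width: 0.0401
grasp_force: 30.0
t: 16.23
ee_pos: [0.5706, 0.1352, 0.0339]
ee_rot: [0.236, -3.132, 0.0]
wrist_force: [-2.0, -3.1, -10.1]
width: 0.0402
grasp_force: 30.0
[0.5706 0.1352 0.0339] yaw 8.599999999999994 tilt [-0.0005 -0.0002] [ -2.03  -3.13 -10.14] [-0.44  0.3  -0.06] 0.04022881009833955
```

It held at 9–15 N from 13.2 to 16.2 s. Now I'll relax, release and retreat.

```bash
python3 -m inch '[[0,0,-0.0012,0,0,0,30],[0,0,-0.0012,0,0,0,30]]';python3 -m inch '[[0,0,-0.0012,0,0,0,30],[0,0,-0.0012,0,0,0,30]]'; python3 -m inch '[[0,0,0,0,0,0,70],[0,0,0,0,0,0,70],[0,0,0,0,0,0,70],[0,0,0,0,0,0,70]]'; python3 -m inch '[[0,0,0.05,0,0,0,70],[0,0,0.1,0,0,0,70],[0,0,0.2,0,0,0,70],[0,0,0.2,0,0,0,70],[0,0,0.2,0,0,0,70],[0,0,0.2,0,0,0,70]]'; python3 - <<'E'
from h import *
p=shot("wrist"); cv2.imwrite("pics/w5.png",p["img"])
C=cloud(p); c=np.array([.5713,.1355]); a=np.radians(8.6); E=np.array([[np.cos(a),np.sin(a)],[-np.sin(a),np.cos(a)]])
L=(C[:,:2]-c)@E.T
for x in(-.05,-.03,-.02,0,.02,.03,.049):
    k=(abs(L[:,0]-x)<.002)&(abs(L[:,1])<.03)&(C[:,2]<.1)&(C[:,2]>.05); print(x,k.sum(),C[k,2].max().round(4),L[k,1].min().round(4),L[k,1].max().round(4))
k=(abs(L[:,1])<.01)&(C[:,2]>.05)&(C[:,2]<.1);print(L[k,0].min(),L[k,0].max())
E
```

```text
t: 16.48
ee_pos: [0.571, 0.1353, 0.0338]
ee_rot: [-0.236, 3.132, -0.0]
wrist_force: [-2.7, -3.3, -5.7]
width: 0.0404
grasp_force: 30.0
t: 16.73
ee_pos: [0.5719, 0.1356, 0.0334]
ee_rot: [-0.235, 3.13, 0.001]
wrist_force: [-0.7, -1.0, -2.5]
width: 0.0403
grasp_force: 30.0
t: 17.23
ee_pos: [0.5709, 0.1354, 0.0322]
ee_rot: [-0.236, 3.132, 0.0]
wrist_force: [0.6, 0.8, 0.1]
width: 0.0699
grasp_force: 0.0
t: 17.98
ee_pos: [0.57, 0.1351, 0.1894]
ee_rot: [0.235, -3.129, 0.001]
wrist_force: [0.2, 0.4, 0.4]
width: 0.07
grasp_force: 0.0
-0.05 247 0.0671 -0.0183 0.0197
-0.03 234 0.0681 -0.0194 0.0191
-0.02 263 0.0682 -0.0196 0.0192
0 252 0.068 -0.0191 0.0197
0.02 241 0.0674 -0.0195 0.0192
0.03 188 0.0695 -0.0179 0.0177
0.049 152 0.067 -0.0154 0.0153
-0.05114855574126631 0.17369347942353303
```

View pics/w5.png

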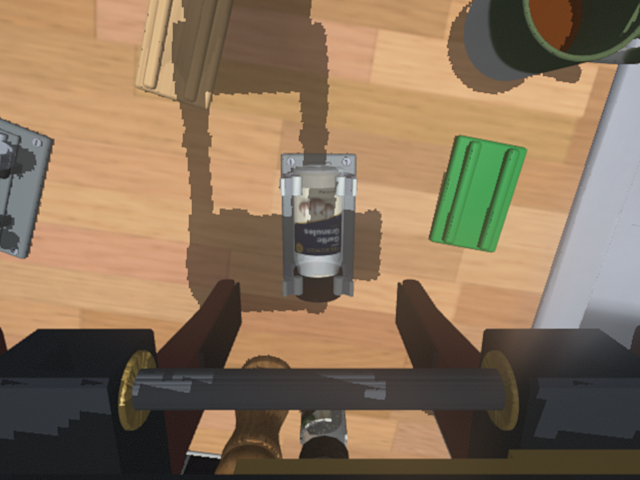

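The wrist image shows the jar at (318,230), centred, level and home in the left clip. The gripper is clear above it.

```bash
python3 -m inch '[[0,0,0,0,0,0,70],[0,0,0,0,0,0,70],[0,0,0,0,0,0,70],[0,0,0,0,0,0,70]]'; python3 -c "
from cell import *
print(sign_off())"
```

```text
t: 18.52
ee_pos: [0.5708, 0.1352, 0.192]
ee_rot: [-0.236, 3.133, -0.0]
wrist_force: [-0.4, -0.2, 0.4]
width: 0.0701
grasp_force: 0.0
the job is handed in; nothing more can be done
None
```

The jar is fully home and released in the left clip, which held a steady upward tug of about 9–15 N for 3 s, so the other clip was never needed; I handed the job in at 18.5 s, and sign-off returned no verdict.

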